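# Make up the finishing kits for two picture-frame orders

## Task

Make up two kits from the stock on the framing bench: the blue tray gets the walnut frame corner, the orange-lidded wax jar and the roll of tape; the red tray gets the gilt frame corner and the green-lidded wax jar. Lay each corner flat in its tray's large bay, and put each jar (standing upright) and the tape roll (lying flat, hole up) in a small bay of its own, everything resting on the tray floor and let go. Leave the white corner and the white-lidded jar where they are, upright and undisturbed.

Things in the scene. Friction and masses are not known exactly. Their poses are not given: they have to be found in the camera images.
- blue_tray: Blue kit tray, fixed, 172 x 140 mm (x by y), floor 4 mm thick, rim and dividers 4 wide, tops 12 above the bench. Origin: centre of underside; z up; +x away from the robot, within 0.3 rad. Large bay on the +x side: 96 x 132 mm, centre x +34, y 0. Two small bays on the -x side: 64 x 64 mm each, centres x -50, y +34 and y -34.
- red_tray: Red kit tray, fixed, 172 x 140 mm (x by y), floor 4 mm thick, rim and dividers 4 wide, tops 12 above the bench. Origin: centre of underside; z up; +x away from the robot, within 0.3 rad. Large bay on the +x side: 96 x 132 mm, centre x +34, y 0. Two small bays on the -x side: 64 x 64 mm each, centres x -50, y +34 and y -34.
- walnut_corner: Dark brown walnut frame-corner sample: flat L, two mitred legs 60 mm long outside, 20 wide, 32 high, 60 g, loose, flat on the bench, any yaw. Origin: underside, centre of the 60 mm square enclosing the L (not in the wood); z up. One leg fills x -30..30, y -30..-10 mm, the other x -30..-10, y -30..30; outer corner at (-30,-30).
- gilt_corner: Gilt (golden yellow) frame-corner sample: flat L, two mitred legs 60 mm long outside, 20 wide, 32 high, 60 g, loose, flat on the bench, any yaw. Origin: underside, centre of the 60 mm square enclosing the L (not in the wood); z up. One leg fills x -30..30, y -30..-10 mm, the other x -30..-10, y -30..30; outer corner at (-30,-30).
- white_corner: White-painted frame-corner sample: flat L, two mitred legs 60 mm long outside, 20 wide, 32 high, 60 g, loose, flat on the bench, any yaw. Origin: underside, centre of the 60 mm square enclosing the L (not in the wood); z up. One leg fills x -30..30, y -30..-10 mm, the other x -30..-10, y -30..30; outer corner at (-30,-30). Not wanted; stays put.
- green_jar: Small round jar of touch-up wax with a green lid and label band, 40 mm diameter, 52 mm high, straight-sided, about 70 g, loose, standing upright on the bench among the stock. Origin: centre of its underside, z up along its axis.
- orange_jar: Small round jar of touch-up wax with an orange lid and label band, 40 mm diameter, 52 mm high, straight-sided, about 70 g, loose, standing upright on the bench among the stock. Origin: centre of its underside, z up along its axis.
- white_jar: Small round jar of touch-up wax with a white lid and label band, 40 mm diameter, 52 mm high, straight-sided, about 70 g, loose, standing upright on the bench among the stock. Origin: centre of its underside, z up along its axis. Not wanted; stays put.
- tape: Roll of light-brown paper tape lying flat, hole up: a rigid ring of 46 mm outer and 24 mm inner diameter, 36 mm high, about 50 g, loose on the bench among the stock. Origin: centre of its underside, z up along its axis.
There are look-alikes about, which are no part of the job. Leave any purple look-alike of the walnut_corner alone.

How it is judged (in metres and radians):
At the end, for the whole second after the job is handed in: Each corner flat in the large bay of its tray, each jar upright and the tape flat in a small bay of its tray (axis within 14 mm of the bay centre in x and y), all at most 3.5 mm off the tray floor, tilt under 0.07 rad, at rest; white corner and white jar within 30 mm of their starts, upright (x of walnut_corner in the frame of blue_tray between 0.014 and 0.054 m and z of walnut_corner in the frame of blue_tray between 0 and 0.0075 m and angle between each of walnut_corner, orange_jar, tape, gilt_corner, green_jar's own z axis and vertical below 0.07 rad and linear speed of each of walnut_corner, orange_jar, tape, gilt_corner, green_jar below 0.02 m/s and angular speed of each of walnut_corner, orange_jar, tape, gilt_corner, green_jar below 0.2 rad/s and y of walnut_corner in the frame of blue_tray between -0.038 and 0.038 m and x of orange_jar in the frame of blue_tray between -0.064 and -0.036 m and z of orange_jar in the frame of blue_tray between 0 and 0.0075 m and (y of orange_jar in the frame of blue_tray between -0.048 and -0.02 m or y of orange_jar in the frame of blue_tray between 0.02 and 0.048 m) and x of tape in the frame of blue_tray between -0.064 and -0.036 m and z of tape in the frame of blue_tray between 0 and 0.0075 m and (y of tape in the frame of blue_tray between -0.048 and -0.02 m or y of tape in the frame of blue_tray between 0.02 and 0.048 m) and x of gilt_corner in the frame of red_tray between 0.014 and 0.054 m and z of gilt_corner in the frame of red_tray between 0 and 0.0075 m and y of gilt_corner in the frame of red_tray between -0.038 and 0.038 m and x of green_jar in the frame of red_tray between -0.064 and -0.036 m and z of green_jar in the frame of red_tray between 0 and 0.0075 m and (y of green_jar in the frame of red_tray between -0.048 and -0.02 m or y of green_jar in the frame of red_tray between 0.02 and 0.048 m) and distance of each of white_corner, white_jar from where it was at the start of the episode below 0.03 m and angle between each of white_corner, white_jar's own z axis and vertical below 0.1 rad); the robot touches nothing.
It fails at once if the white corner or the white-lidded jar is pushed 30 mm or more away, or tipped (distance of any of white_corner, white_jar from where it was at the start of the episode above 0.03 m or angle between any of white_corner, white_jar's own z axis and vertical above 0.35 rad).
It also fails if it takes over 125 s, if anything falls off the work surface, if the arm or the gripper's body presses on something with over 40 N, if the wrist force passes 120 N, or if a joint passes its speed limit or range.

## Robot

A 6-joint arm with a two-finger parallel gripper is mounted at the origin on the work surface. World frame = base frame: x ahead of the robot, y to its left, z up, the work surface at z = 0. Lengths are in m, angles in degrees, forces in N, time in s.
With the tool pointing down it reaches from about 0.25 to 0.725 m from the base axis. Payload 9.7 kg.
Tool frame: the origin (TCP) lies midway between the tips of the shut fingers; the grasp point (between the pads) lies bot.hold_point_z behind it (bot.hold_point_z is the distance from the TCP to the grasp point, in m); z points along the fingers, y is the line along which they close (so a half turn about z gives the same grasp; the last joint's range is limited). The gripper opens to 85 mm and grips with 20 to 120 N. Pads are 22 mm wide; open, the fingers measure 114 mm over their backs; the gripper's body (76 mm by 85 mm) begins 54 mm behind the grasp point. The pads swing forward as they close: fully open they stand 13 mm farther back than shut.
Start: joints at [-71.677, 4.979, 10.078, 95.1, 0, 90], TCP at [0.173, -0.522, 0.231] pointing down, gripper open.
Joint ranges: [-179.16, 179.16], [-48.56, 103.87], [-65.8, 70.77], [-126.05, 130.52], [-82.76, 87.17], [-180, 180]. Speed limits (degrees/s): [127.2, 127.2, 147.25, 180, 180, 180].

## Interface

Orientations are given as [roll, pitch, yaw] about the fixed x, y, z axes, in that order (R = Rz(yaw) Ry(pitch) Rx(roll)).
In Python, from workcell import bot, camera, camera_model, ticket gives the robot as it stands.
- The arm moves only by the tool send_rows, never from a script. Its argument "targets" is text: rows parted by semicolons, each of 5 numbers parted by spaces: the shift along the tool's x, y, z in mm, then the turn about the tool's z in degrees, then the closure in counts, from 0 (fully open) to 255 (shut). A call has 1 to 20 rows; each row is the pose to reach, as a shift and turn from the pose commanded when the call began, along the tool's axes at that moment; what a row does not reach only later rows make up. A row lasts 1/8 s, in which the tool goes at most 62.5 mm and 10.7 degrees, less where a joint would pass 70% of its speed; a pose out of reach is approached as far as the arm can. A call with a gripper value outside its range is refused whole. The fingers move at their own pace and stop on an object; "newtons" is the grip in N (left out, the last holds). Time passes only in rows, so rows that repeat a pose let the fingers close. It gives the time, the measured TCP pose, the force, the opening and the grip force at its end, in the units of the state.
- bot.get_obs(): the state, without advancing time (a new reading comes with each control period).
- camera(name): name is "scene" or "top"; returns the picture (400x640x3 uint8, blue, green, red); there is no depth.
- camera_model(name): a dict with "K" (3x3 intrinsics, pixels), "pose" (4x4, takes a point from camera to world coordinates). Camera axes: x right, y down, z forward; pixel columns grow to the right and rows downward; lengths in m; the calibration is good to about 2 mm. A picture is of the moment at which its call begins. camera_model takes no time and is no camera call.
- ticket.job_done(): hands the job in; it is judged then, once.
The state is a dict: "time": time; "q": joint angles; "qd": joint speeds; "joint_efforts": joint torques, N m; "ee_pos": TCP position; "tcp_rot": TCP orientation; "wrist_force": force on the tool from outside, world axes, zero at the start; "torque": the same for the moment, N m; "opening": finger opening in m; "grasp_force": force on a finger pad.
Only numpy, scipy, OpenCV 4.12 (cv2) and the standard library are available. Lean on these libraries where they do the work, as an engineer would, in place of code of your own. Each camera call takes 0.05 s, during which the arm holds its last target. There are 200 camera calls.

## Working session

There is one attempt and no reset: what is moved stays moved. The work goes in short steps, Python scripts to look and compute and a tool call to move; the robot and the scene stay as the last step left them, time stands still between calls to the robot, and variables do not carry over. Pictures are saved under pics/ and viewed, at most 14 in all, crops included, and the job is handed in when it is done.

Besides the shell and the picture viewer there is one more tool, called after "Emit:" as name(argument=value, ...), one argument or row to a line, values as JSON. send_rows: Moves the arm, as the interface text tells. Its arguments: {"type":"object","properties":{"targets":{"type":"string"},"newtons":{"type":"number"}},"required":["targets"]}

```bash
mkdir -p pics; python3 - <<'E'
from workcell import bot,camera,camera_model
import cv2
for n in("top","scene"):
    cv2.imwrite(f"pics/{n}0.png",camera(n)); m=camera_model(n); print(n,m["K"],m["pose"])
print(bot.hold_point_z); print(bot.get_obs())
E
```

```text
top [[400.35808015   0.         318.51904679]
 [  0.         400.35808015 196.34043643]
 [  0.           0.           1.        ]] [[ 1.25174289e-02 -9.97140801e-01  7.45220584e-02  5.39293403e-01]
 [-9.99921620e-01 -1.25019835e-02  6.73759667e-04  1.04654112e-02]
 [ 2.59840293e-04 -7.45246511e-02 -9.97219138e-01  1.12381997e+00]
 [ 0.00000000e+00  0.00000000e+00  0.00000000e+00  1.00000000e+00]]
scene [[381.40995802   0.         322.94483594]
 [  0.         381.40995802 198.89172763]
 [  0.           0.           1.        ]] [[ 0.84621566  0.36384748 -0.38927377  1.0025568 ]
 [ 0.53283577 -0.58092451  0.61531516 -0.62817099]
 [-0.0022578  -0.72810832 -0.68545837  0.75307302]
 [ 0.          0.          0.          1.        ]]
0.0187
{'time': 0.1, 'q': array([-7.16770456e+01,  5.00840702e+00,  1.00368871e+01,  9.51000828e+01,
       -1.96330465e-03,  9.00003883e+01]), 'qd': array([ 0.09158698, -0.04852726,  0.18753891,  0.03584311, -0.1484649 ,
        0.00736378]), 'joint_efforts': array([ 2.57254851e-04, -5.21562982e+01,  4.65651333e+01,  1.61150034e-02,
       -4.96187411e-06, -1.19335411e-05]), 'ee_pos': array([ 0.17282601, -0.52190721,  0.2306307 ]), 'tcp_rot': array([-1.79928397e+02,  1.96378838e-03,  1.83225685e+01]), 'wrist_force': array([ 0.05110812,  0.55212408, -0.72028597]), 'torque': array([-0.01549436,  0.0115985 ,  0.00168779]), 'grasp_force': 0.0, 'opening': 0.08552163698705544}
```

View pics/top0.png

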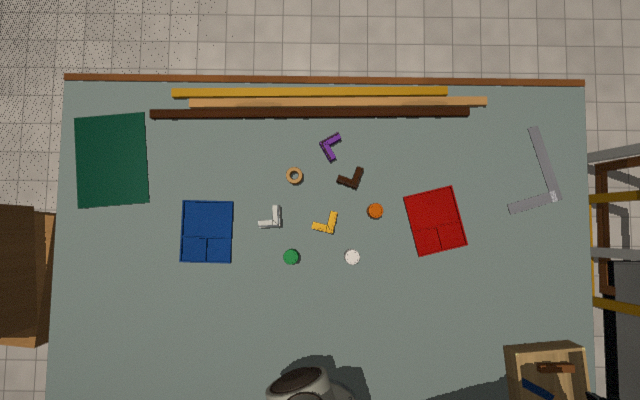

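View pics/scene0.png

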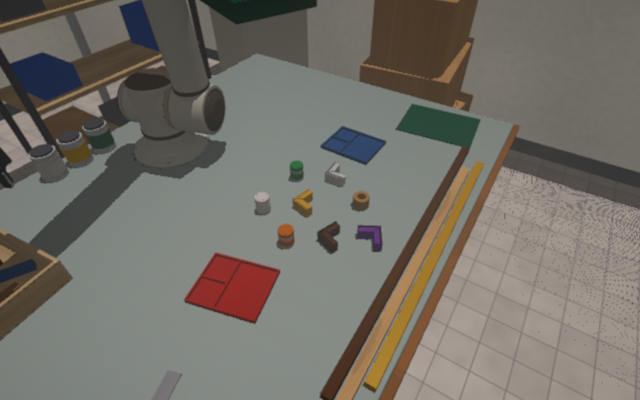

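The top view shows these objects:
- Trays: blue (207,232) and red (435,221).
- Corners: walnut (351,179), dark brown. Its look-alike is the purple one at (330,146), which I leave. Gilt is at (326,223) and white at (270,217).
- Jars: orange (375,211), green (291,257) and white (352,257).
- Tape (294,176).

Next I'll confirm these in one enlarged crop and fit their poses.

```bash
cat > h.py <<'E'
import numpy as np,cv2
from scipy.optimize import minimize
from workcell import bot,camera,camera_model
def proj(P,n="top"):
    m=camera_model(n);T=np.linalg.inv(m["pose"]);c=np.atleast_2d(P)@T[:3,:3].T+T[:3,3];p=c@m["K"].T;return p[:,:2]/p[:,2:]
def back(uv,z,n="top"):
    m=camera_model(n);d=m["pose"][:3,:3]@np.linalg.inv(m["K"])@[uv[0],uv[1],1];o=m["pose"][:3,3];return (o+d*(z-o[2])/d[2])[:2]
L=np.array([[-30,-30],[30,-30],[30,-10],[-10,-10],[-10,30],[-30,30]])/1e3
B=np.array([[-86,-70],[86,-70],[86,70],[-86,70]])/1e3
def circ(r): a=np.arange(0,6.28,.2);return r*np.c_[np.cos(a),np.sin(a)]
def sil(shape,h,x,y,yaw,box,S=6,z0=0):
    c,s=np.cos(yaw),np.sin(yaw);q=shape@np.array([[c,s],[-s,c]])+[x,y]
    u0,v0,w,hh=box;im=np.zeros((hh*S,w*S),np.uint8)
    P=[(((proj(np.c_[q,np.full(len(q),z)])+.5-[u0,v0])*S)) for z in(z0,h)]
    n=len(q)
    polys=[P[0],P[1]]+[np.array([P[0][i],P[0][(i+1)%n],P[1][(i+1)%n],P[1][i]]) for i in range(n)]
    for p in polys: cv2.fillPoly(im,[np.round(p*16).astype(np.int32)],1,shift=4)
    return cv2.resize(im.astype(np.float32),(w,hh),interpolation=cv2.INTER_AREA)
def fit(im,uv,r,maskf,shape,h,yaws,z0=0):
    u,v=uv;box=(u-r,v-r,2*r,2*r);crop=im[v-r:v+r,u-r:u+r];M=maskf(cv2.cvtColor(crop,cv2.COLOR_BGR2HSV).astype(int),crop.astype(int)).astype(np.float32)
    ys,xs=np.nonzero(M);g=back((xs.mean()+u-r,ys.mean()+v-r),h)
    f=lambda p:float(np.abs(sil(shape,h,p[0]/1e3,p[1]/1e3,p[2]/50,box,z0=z0)-M).sum())
    best=min((minimize(f,[g[0]*1e3,g[1]*1e3,a*50],method="Nelder-Mead",options=dict(initial_simplex=[[g[0]*1e3+i,g[1]*1e3+j,a*50+k] for i,j,k in((0,0,0),(8,0,0),(0,8,0),(0,0,12))])) for a in yaws),key=lambda o:o.fun)
    return best.x[0],best.x[1],np.degrees(best.x[2]/50),best.fun,M.sum()
mk=dict(gilt=lambda H,b:(abs(H[...,0]-24)<8)&(H[...,1]>120)&(H[...,2]>60),
 walnut=lambda H,b:(H[...,2]<95),
 tape=lambda H,b:(abs(H[...,0]-15)<12)&(H[...,1]>60),
 orange=lambda H,b:(abs(H[...,0]-9)<8)&(H[...,1]>150),
 green=lambda H,b:(abs(H[...,0]-70)<15)&(H[...,1]>110),
 blue=lambda H,b:(abs(H[...,0]-110)<15)&(H[...,1]>120),
 red=lambda H,b:((H[...,0]<8)|(H[...,0]>172))&(H[...,1]>120))
E
python3 - <<'E'
from h import *
im=camera("top")
cv2.imwrite("pics/crop1.png",cv2.resize(im[120:280,250:400],None,fx=3.7,fy=3.7,interpolation=cv2.INTER_CUBIC))
Y=np.arange(-3.14,3.1,.5)
for n,uv,r,s,h,y in(("gilt",(326,223),20,L,.032,Y),("walnut",(351,179),20,L,.032,Y),("tape",(294,176),16,circ(.023),.036,[0]),("orange",(375,211),16,circ(.02),.052,[0]),("green",(291,257),16,circ(.02),.052,[0]),("blue",(207,232),42,B,.012,[-.2,0,.2]),("red",(435,221),45,B,.012,[-.2,0,.2])):
    print(n,np.round(fit(im,uv,r,mk[n],s,h,y,z0=.045 if n in("orange","green") else 0),1))
for n,uv in(("wj",(352,257)),("wc",(270,217)),("purple",(330,147))): print(n,back(uv,.04))
E
```

```text
Traceback (most recent call last):
  File "h.py", line 23, in fit
    best=min((minimize(f,[g[0]*1e3,g[1]*1e3,a*50],method="Nelder-Mead",options=dict(initial_simplex=[[g[0]*1e3+i,g[1]*1e3+j,a*50+k] for i,j,k in((0,0,0),(8,0,0),(0,8,0),(0,0,12))])) for a in yaws),key=lambda o:o.fun)
  File "h.py", line 23, in <genexpr>
    best=min((minimize(f,[g[0]*1e3,g[1]*1e3,a*50],method="Nelder-Mead",options=dict(initial_simplex=[[g[0]*1e3+i,g[1]*1e3+j,a*50+k] for i,j,k in((0,0,0),(8,0,0),(0,8,0),(0,0,12))])) for a in yaws),key=lambda o:o.fun)
              ~~~~~~~~^^^^^^^^^^^^^^^^^^^^^^^^^^^^^^^^^^^^^^^^^^^^^^^^^^^^^^^^^^^^^^^^^^^^^^^^^^^^^^^^^^^^^^^^^^^^^^^^^^^^^^^^^^^^^^^^^^^^^^^^^^^^^^^^^^^^^^^^^^^^^^^^^^^^^^^^^^^^^^^
  File "h.py", line 22, in <lambda>
    f=lambda p:float(np.abs(sil(shape,h,p[0]/1e3,p[1]/1e3,p[2]/50,box,z0=z0)-M).sum())
                            ~~~^^^^^^^^^^^^^^^^^^^^^^^^^^^^^^^^^^^^^^^^^^^^^
  File "h.py", line 14, in sil
    P=[(((proj(np.c_[q,np.full(len(q),z)])+.5-[u0,v0])*S)) for z in(z0,h)]
          ~~~~^^^^^^^^^^^^^^^^^^^^^^^^^^^^
  File "h.py", line 5, in proj
    m=camera_model(n);T=np.linalg.inv(m["pose"]);c=np.atleast_2d(P)@T[:3,:3].T+T[:3,3];p=c@m["K"].T;return p[:,:2]/p[:,2:]
ValueError: time passes only in moves, steps and waits
```

View pics/crop1.png

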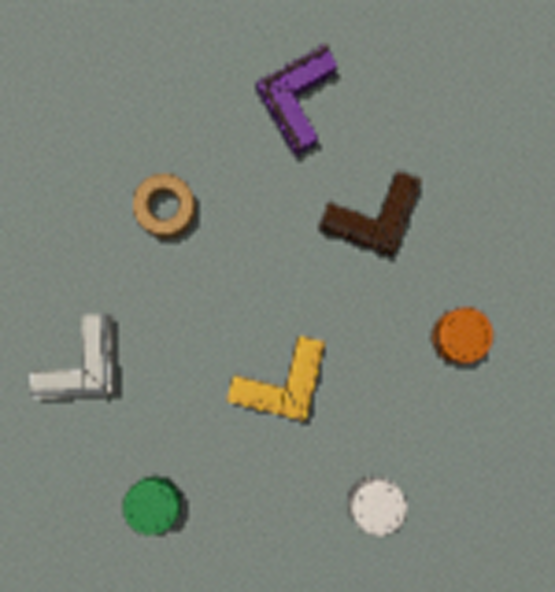

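The crop confirms that the dark brown L, at crop (375,218), is the walnut corner. The purple one at (300,100) is the look-alike. I'll cache the camera model and run the fit again.

```bash
sed -i 's/^from workcell.*/from workcell import bot,camera,camera_model as _cm\nfrom functools import lru_cache\ncamera_model=lru_cache(None)(_cm)/' h.py
cat > m.py <<'E'
from h import *
im=camera("top")
Y=np.arange(-3.14,3.1,.5)
for n,uv,r,s,h,y in(("gilt",(326,223),20,L,.032,Y),("walnut",(351,179),20,L,.032,Y),("tape",(294,176),16,circ(.023),.036,[0]),("orange",(375,211),16,circ(.02),.052,[0]),("green",(291,257),16,circ(.02),.052,[0]),("blue",(207,232),42,B,.012,[-.2,0,.2]),("red",(435,221),45,B,.012,[-.2,0,.2])):
    print(n,np.round(fit(im,uv,r,mk[n],s,h,y,z0=.045 if n in("orange","green") else 0),1))
for n,uv in(("wj",(352,257)),("wc",(270,217)),("purple",(330,147))): print(n,back(uv,.04).round(3))
E
python3 m.py
```

```text
gilt [556.5  -4.8 -13.2  22.1 270. ]
walnut [681.5 -74.4 -19.9  50.6 351. ]
tape [679.6  80.    9.9  54.1 199. ]
orange [ 584.2 -140.1   15.8   14.8  185. ]
green [459.3  83.1  11.3  11.3 183. ]
blue [ 5.228e+02  3.224e+02 -1.000e+00  1.018e+02  3.128e+03]
red [ 560.4 -313.6   14.6   65.  3163. ]
wj [ 0.458 -0.081]
wc [0.563 0.142]
purple [ 0.756 -0.019]
```

```bash
cat > p.py <<'E'
# usage: p.py "x y z yaw" ... (mm, deg world; '+x' rel not supported) -> cumulative tool shifts from current pose
import sys,numpy as np
from workcell import bot
o=bot.get_obs();p=o["ee_pos"]*1e3;y0=o["tcp_rot"][2];c,s=np.cos(np.radians(y0)),np.sin(np.radians(y0))
print("now",p.round(1),round(y0,1),"open",round(o["opening"]*1e3,1),"F",round(float(o["grasp_force"]),1),"t",round(o["time"],2))
for w in sys.argv[1:]:
    x,y,z,a=map(float,w.split());d=np.array([x,y])-p[:2]
    print(w,"->",np.round([c*d[0]+s*d[1],s*d[0]-c*d[1],p[2]-z,-((a-y0+180)%360-180)],1))
E
python3 p.py "558 -25.6 110 -13.2" "558 -25.6 4 -13.2"
python3 - <<'E'
from h import *
im=camera("top");print(np.round(proj([[x,y,.012] for x,y in (B+[.5228,.3224])]),1))
H=cv2.cvtColor(im,cv2.COLOR_BGR2HSV).astype(int)[190:275,165:250]
for t in(80,120,150,180):
    M=((abs(H[...,0]-110)<15)&(H[...,1]>t)).astype(np.uint8);pts=np.argwhere(M)[:,::-1]+[165,190]
    r=cv2.minAreaRect(pts.astype(np.float32));print(t,len(pts),np.round(cv2.boxPoints(r),1).tolist())
E
```

```text
now [ 172.9 -522.   230.8] 18.3 open 85.6 F 0.0 t 0.2
558 -25.6 110 -13.2 -> [ 521.7 -350.2  120.8   31.5]
558 -25.6 4 -13.2 -> [ 521.7 -350.2  226.8   31.5]
[[230.  262.5]
 [231.8 200.1]
 [181.5 199.5]
 [179.1 261.9]]
80 3190 [[178.6999969482422, 261.3999938964844], [181.60000610351562, 198.6999969482422], [232.89999389648438, 201.0], [230.10000610351562, 263.79998779296875]]
120 3133 [[179.3000030517578, 261.0], [181.39999389648438, 199.3000030517578], [232.60000610351562, 201.10000610351562], [230.60000610351562, 262.70001220703125]]
150 3080 [[179.6999969482422, 260.8999938964844], [181.3000030517578, 199.8000030517578], [232.5, 201.1999969482422], [230.8000030517578, 262.29998779296875]]
180 2722 [[179.6999969482422, 260.5], [182.60000610351562, 199.6999969482422], [232.60000610351562, 202.0], [229.8000030517578, 262.8999938964844]]
```

Emit:
send_rows(
  targets="10 -7 3 1 105;40 -26 10 3 105;85 -56 20 5 105;130 -86 30 8 105;175 -116 40 11 105;220 -147 51 13 105;265 -177 61 16 105;310 -207 72 19 105;355 -238 82 22 105;400 -268 92 24 105;445 -298 103 27 105;485 -326 113 29 105;511 -343 119 31 105;522 -350 121 31.5 105;522 -350 121 31.5 105;522 -350 121 31.5 105",
  newtons=40,
)

```text
time: 2.25
ee_pos: [0.5504, -0.0748, 0.1107]
tcp_rot: [-177.9, 0.1, -8.8]
wrist_force: [0.1, -0.4, 0.0]
opening: 0.0503
grasp_force: 0.0
```

```bash
python3 p.py "558 -25.6 110 -13.2" "558 -25.6 4 -13.2"; python3 -c "
from h import *
im=camera('top');cv2.imwrite('pics/a.png',cv2.resize(im[180:280,270:400],None,fx=5,fy=5,interpolation=cv2.INTER_CUBIC))"
```

```text
now [550.4 -74.8 110.7] -8.8 open 50.3 F 0.0 t 2.25
558 -25.6 110 -13.2 -> [ -0.  -49.8   0.7   4.4]
558 -25.6 4 -13.2 -> [ -0.  -49.8 106.7   4.4]
```

View pics/a.png

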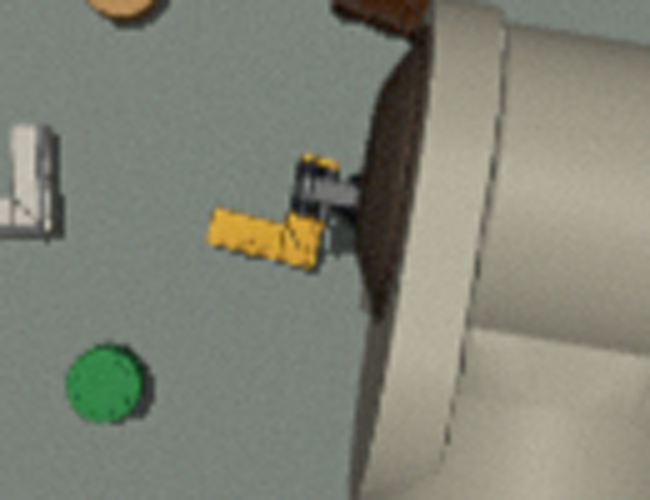

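The arm is still about 50 mm short of the hover point, with gilt at crop (265,225) below it. I'll let it settle.

Emit:
send_rows(
  targets="0 0 0 0 105;0 0 0 0 105",
)

```text
time: 2.55
ee_pos: [0.5507, -0.0747, 0.1105]
tcp_rot: [-177.9, 0.1, -8.8]
wrist_force: [0.9, 0.9, -0.3]
opening: 0.0506
grasp_force: 0.0
```

```bash
python3 p.py "558 -25.6 110 -13.2" "558 -25.6 4 -13.2"
```

```text
now [550.7 -74.7 110.5] -8.8 open 50.6 F 0.0 t 2.55
558 -25.6 110 -13.2 -> [ -0.3 -49.7   0.5   4.4]
558 -25.6 4 -13.2 -> [ -0.3 -49.7 106.5   4.4]
```

Emit:
send_rows(
  targets="0 -10 0 1 105;0 -30 0 3 105;0 -45 0 4 105;0 -50 0 4.4 105;0 -50 0 4.4 105;0 -50 0 4.4 105",
)

```text
time: 3.3
ee_pos: [0.5512, -0.069, 0.1121]
tcp_rot: [-176.0, 0.3, -9.2]
wrist_force: [0.4, -0.7, -0.3]
opening: 0.0505
grasp_force: 0.0
```

```bash
python3 p.py "558 -25.6 110 -13.2" "558 -25.6 4 -13.2"
```

```text
now [551.2 -69.  112.1] -9.2 open 50.5 F 0.0 t 3.3
558 -25.6 110 -13.2 -> [ -0.2 -44.    2.1   4. ]
558 -25.6 4 -13.2 -> [ -0.2 -44.  108.1   4. ]
```

```bash
python3 -c "
from workcell import bot
o=bot.get_obs();print(o['q'].round(1),o['tcp_rot'],o['wrist_force'])"
```

```text
[ -9.2   5.3  -2.8  82.2   4.  179.9] [-175.96694618    0.31238413   -9.15067288] [ 0.37461719 -0.73597715 -0.31359816]
```

Joint 6 hit its limit at 180°, where q6 = q1 − yaw + 180. I'll use the half-turned grasp yaw instead.

Emit:
send_rows(
  targets="0 0 -5 -8 105;0 0 -10 -18 105;0 0 -10 -28 105;0 0 -10 -38 105;0 0 -10 -48 105;0 0 -10 -58 105;0 0 -10 -68 105;0 0 -10 -78 105;0 0 -10 -88 105;0 0 -10 -98 105;0 0 -10 -108 105;0 0 -10 -118 105;0 0 -10 -128 105;0 0 -10 -138 105;0 0 -10 -148 105;0 0 -10 -158 105;0 0 -10 -168 105;0 0 -10 -174 105;0 0 -10 -176 105;0 0 -10 -176 105",
)

```text
time: 5.8
ee_pos: [0.5512, -0.0697, 0.1222]
tcp_rot: [176.0, -0.6, 166.8]
wrist_force: [-0.1, 0.4, -0.3]
opening: 0.0505
grasp_force: 0.0
```

```bash
python3 p.py "558 -25.6 110 166.8" "558 -25.6 4 166.8";  python3 -c "
from workcell import bot
o=bot.get_obs();print(o['q'].round(1),o['tcp_rot'],o['wrist_force'])"
```

```text
now [551.2 -69.7 122.2] 166.8 open 50.5 F 0.0 t 5.8
558 -25.6 110 166.8 -> [ 3.5 44.5 12.2 -0. ]
558 -25.6 4 166.8 -> [  3.5  44.5 118.2  -0. ]
[-9.3  5.2 -1.8 83.3  4.   4. ] [175.99612013  -0.59391245 166.77987613] [-0.09197916  0.37738401 -0.26427102]
```

The tool has kept a 4° tilt from running into that limit. I'll unwind it at the opposite end of joint 6, which should mirror the effect.

Emit:
send_rows(
  targets="0 0 0 -8 105;0 0 0 -18 105;0 0 0 -28 105;0 0 0 -38 105;0 0 0 -48 105;0 0 0 -58 105;0 0 0 -68 105;0 0 0 -78 105;0 0 0 -88 105;0 0 0 -98 105;0 0 0 -108 105;0 0 0 -118 105;0 0 0 -128 105;0 0 0 -138 105;0 0 0 -148 105;0 0 0 -158 105;0 0 0 -168 105;0 0 0 -178 105;0 0 0 -188 105;0 0 0 -194 105",
)

```text
time: 8.3
ee_pos: [0.5542, -0.0224, 0.1221]
tcp_rot: [-178.0, -0.3, -3.5]
wrist_force: [0.4, 0.3, -0.3]
opening: 0.0501
grasp_force: 0.0
```

```bash
echo "
print(o['q'].round(1),o['tcp_rot'].round(2))">>p.py; python3 p.py "558 -25.6 110 166.8"
```

```text
now [554.2 -22.4 122.1] -3.5 open 50.1 F 0.0 t 8.3
558 -25.6 110 166.8 -> [   4.     2.9   12.1 -170.3]
[  -3.3    4.5   -2.6   82.6    2.  -179.8] [-178.02   -0.33   -3.54]
```

Emit:
send_rows(
  targets="0 0 0 -6 105;0 0 0 -10 105;0 0 0 -10 105",
)

```text
time: 8.68
ee_pos: [0.5519, 0.0253, 0.1222]
tcp_rot: [180.0, -0.6, 2.5]
wrist_force: [-0.4, -0.8, 0.1]
opening: 0.0504
grasp_force: 0.0
```

```bash
python3 p.py "558 -25.6 120 166.8"
```

```text
now [551.9  25.3 122.2] 2.5 open 50.4 F 0.0 t 8.68
558 -25.6 120 166.8 -> [   3.9   51.1    2.2 -164.3]
[   2.6    3.9   -3.1   82.4   -0.  -179.9] [179.98  -0.6    2.49]
```

Emit:
send_rows(
  targets="0 5 0 8 105;0 10 0 18 105;1 15 0 28 105;1 20 0 38 105;2 25 0 48 105;2 30 0 58 105;2 35 0 68 105;3 40 0 78 105;3 45 0 88 105;4 51 0 98 105;4 51 0 108 105;4 51 0 118 105;4 51 0 128 105;4 51 0 138 105;4 51 0 148 105;4 51 10 158 105;4 51 20 168 105;4 51 30 178 105;4 51 35 188 105;4 51 35 195.7 105",
)

```text
time: 11.18
ee_pos: [0.5583, -0.0276, 0.0866]
tcp_rot: [179.9, 0.5, 166.3]
wrist_force: [-1.0, 0.1, 0.6]
opening: 0.0501
grasp_force: 0.0
```

```bash
python3 p.py "558 -25.6 45 166.8" "558 -25.6 4 166.8"; python3 -c "
from h import *
im=camera('scene');cv2.imwrite('pics/b.png',cv2.resize(im[130:260,220:380],None,fx=4.5,fy=4.5,interpolation=cv2.INTER_CUBIC))"
```

```text
now [558.3 -27.6  86.6] 166.3 open 50.1 F 0.0 t 11.18
558 -25.6 45 166.8 -> [ 0.7  1.8 41.6 -0.5]
558 -25.6 4 166.8 -> [ 0.7  1.8 82.6 -0.5]
[-2.8  5.3 -5.6 78.6  0.  10.8] [179.86   0.53 166.31]
```

View pics/b.png

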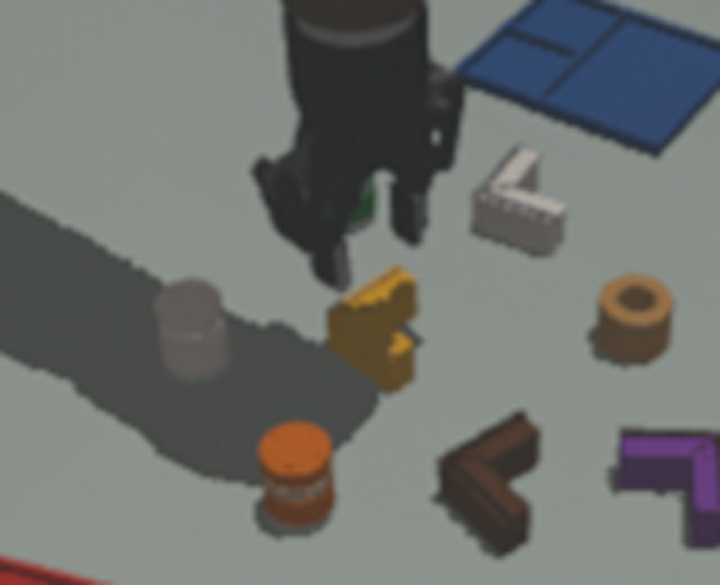

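The gripper is over the gilt corner, at crop (370,330), and its fingers straddle the near leg. I'll go down and grip.

Emit:
send_rows(
  targets="0 1 10 0 105;1 2 25 -0.5 105;1 2 42 -0.5 105;1 2 58 -0.5 105;1 2 72 -0.5 105;1 2 80 -0.5 105;1 2 82 -0.5 105;1 2 82 -0.5 255;1 2 82 -0.5 255;1 2 82 -0.5 255;1 2 82 -0.5 255;1 2 78 -0.5 255;1 2 68 -0.5 255;1 2 52 -0.5 255;1 2 32 -0.5 255;1 2 12 -0.5 255;1 2 -3 -0.5 255;1 2 -13 -0.5 255;1 2 -13 -0.5 255",
)

```text
time: 13.6
ee_pos: [0.5582, -0.0245, 0.1009]
tcp_rot: [179.9, 0.6, 167.3]
wrist_force: [-0.2, -0.5, -0.8]
opening: 0.0194
grasp_force: 39.3
```

```bash
python3 p.py "0 0 0 0"; cat > t.py <<'E'
# gripper target for corner: args tray(x y yaw) cornerYaw grip local(x,y) gripper yaw, dyaw
import sys,numpy as np
tx,ty,ta,lx,ly,gx,gy=map(float,sys.argv[1:8])
R=lambda a:np.array([[np.cos(np.radians(a)),-np.sin(np.radians(a))],[np.sin(np.radians(a)),np.cos(np.radians(a))]])
# place object-origin at tray-local (lx,ly), aligned with tray; grip at object-local (gx,gy)
print((np.array([tx,ty])+R(ta)@np.array([lx+gx,ly+gy])).round(1))
E
python3 t.py 560.4 -313.6 14.6 34 0 6 -20
```

```text
now [558.2 -24.5 100.9] 167.3 open 19.4 F 39.3 t 13.6
0 0 0 0 -> [549.9 -99.2 100.9 167.3]
[-2.5  4.9 -4.4 80.   0.  10.2] [179.86   0.64 167.26]
[ 604.1 -322.9]
```

```bash
python3 p.py "604.1 -322.9 100 194.6"  "604.1 -322.9 9.5 194.6"
```

```text
now [558.2 -24.5 100.9] 167.3 open 19.4 F 39.3 t 13.6
604.1 -322.9 100 194.6 -> [-110.5 -281.     0.9  -27.3]
604.1 -322.9 9.5 194.6 -> [-110.5 -281.    91.4  -27.3]
[-2.5  4.9 -4.4 80.   0.  10.2] [179.86   0.64 167.26]
```

Emit:
send_rows(
  targets="-2 -6 0 -1 255;-10 -25 0 -3 255;-22 -56 0 -6 255;-35 -90 0 -9 255;-48 -122 0 -12 255;-60 -154 0 -15 255;-73 -186 0 -18 255;-86 -218 0 -21 255;-98 -250 0 -24 255;-107 -272 0 -26 255;-110 -281 0 -27 255;-110.5 -281 8 -27.3 255;-110.5 -281 30 -27.3 255;-110.5 -281 50 -27.3 255;-110.5 -281 60 -27.3 255;-110.5 -281 62 -27.3 255;-110.5 -281 62 -27.3 255",
)

```text
time: 15.72
ee_pos: [0.6046, -0.3229, 0.0392]
tcp_rot: [-179.8, 0.6, -165.4]
wrist_force: [-0.4, -0.5, 0.4]
opening: 0.0195
grasp_force: 39.2
```

```bash
python3 p.py "604.1 -322.9 9.5 194.6"; python3 -c "
from h import *
im=camera('scene');cv2.imwrite('pics/c.png',cv2.resize(im[190:340,150:320],None,fx=4,fy=4,interpolation=cv2.INTER_CUBIC))"
```

```text
now [ 604.6 -322.9   39.2] -165.4 open 19.5 F 39.2 t 15.72
604.1 -322.9 9.5 194.6 -> [ 0.5  0.1 29.7 -0. ]
[-28.2  23.4  10.9  76.9   0.3 -42.8] [-179.82    0.62 -165.43]
```

View pics/c.png

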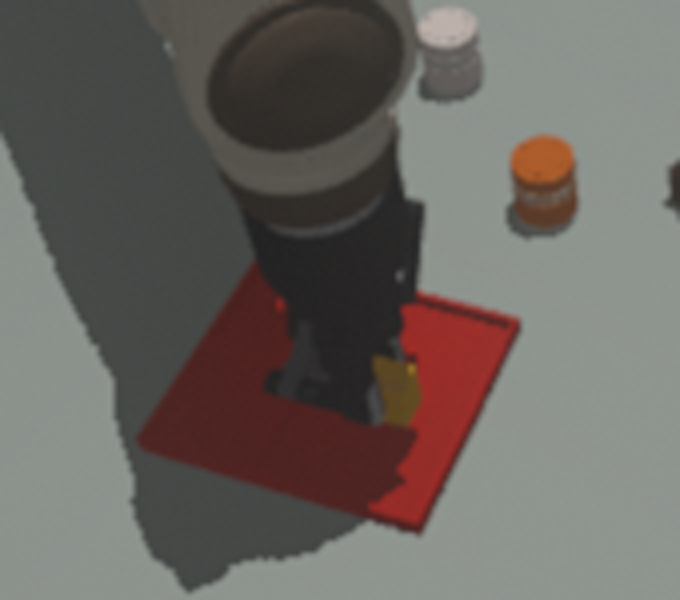

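The gilt corner hangs over the large bay at crop (400,390). I'll lower it and release.

Emit:
send_rows(
  targets="0 0 6 0 255;0 0 15 0 255;0 0 23 0 255;0 0 27 0 255;0 0 29 0 255;0 0 29.5 0 255;0 0 29.5 0 255;0 0 29.5 0 135;0 0 29.5 0 135;0 0 29.5 0 135;0 0 25 0 135;0 0 10 0 135;0 0 -15 0 135;0 0 -45 0 0;0 0 -60 0 0;0 0 -65 0 0;0 0 -65 0 0",
)

```text
time: 17.9
ee_pos: [0.6036, -0.3229, 0.1032]
tcp_rot: [-179.9, 0.6, -165.4]
wrist_force: [0.0, 0.3, -0.0]
opening: 0.0851
grasp_force: 0.0
```

```bash
python3 p.py "584.2 -140.1 100 180"  "584.2 -140.1 14 180"
```

```text
now [ 603.6 -322.9  103.2] -165.4 open 85.1 F 0.0 t 17.9
584.2 -140.1 100 180 -> [-27.2 181.8   3.2  14.6]
584.2 -140.1 14 180 -> [-27.2 181.8  89.2  14.6]
[-28.3  22.5  16.8  83.8   0.3 -42.8] [-179.87    0.56 -165.44]
```

Emit:
send_rows(
  targets="-1 6 0 1 0;-4 25 0 2 0;-8 55 0 4 0;-13 90 0 7 0;-18 120 0 10 0;-23 150 0 12 0;-26 172 0 14 0;-27 182 0 14.6 0;-27 182 8 14.6 0;-27 182 24 14.6 0;-27 182 45 14.6 0;-27 182 65 14.6 0;-27 182 80 14.6 0;-27 182 87 14.6 0;-27 182 89 14.6 0;-27 182 89 14.6 0;-27 182 89 14.6 255;-27 182 89 14.6 255;-27 182 89 14.6 255;-27 182 89 14.6 255",
  newtons=30,
)

```text
time: 20.4
ee_pos: [0.5853, -0.14, 0.0149]
tcp_rot: [-180.0, 0.6, 180.0]
wrist_force: [-0.7, -0.6, 3.4]
opening: 0.039
grasp_force: 30.3
```

```bash
python3 t.py 522.5 322 -1.5 -50 34 0 0;  python3 t.py 522.5 322 -1.5 -50 -34 0 0; python3 p.py "473.4 357.3 115 180"  "473.4 357.3 19 180"
```

```text
[473.4 357.3]
[471.6 289.3]
now [ 585.3 -140.    14.9] 180.0 open 39.0 F 30.3 t 20.4
473.4 357.3 115 180 -> [ 112.2  497.2 -100.1   -0. ]
473.4 357.3 19 180 -> [112.2 497.2  -4.1  -0. ]
[-13.5  12.7  -5.2  71.4   0.1 -13.5] [-179.99    0.65  179.96]
```

Emit:
send_rows(
  targets="0 0 -5 0 255;0 0 -20 0 255;0 0 -42 0 255;0 0 -65 0 255;1 5 -82 0 255;5 22 -88 0 255;13 58 -88 0 255;22 98 -88 0 255;31 138 -88 0 255;40 178 -88 0 255;49 218 -88 0 255;58 258 -88 0 255;67 298 -88 0 255;76 338 -88 0 255;85 378 -88 0 255;94 418 -88 0 255;103 456 -88 0 255;109 483 -88 0 255;112 497 -88 0 255;112 497 -88 0 255",
)

```text
time: 22.9
ee_pos: [0.4717, 0.3576, 0.1009]
tcp_rot: [-180.0, 0.6, -180.0]
wrist_force: [0.4, -0.4, -0.3]
opening: 0.0395
grasp_force: 30.4
```

```bash
python3 p.py "473.4 357.3 19.5 180";python3 -c "
from h import *
im=camera('top');cv2.imwrite('pics/d.png',cv2.resize(im[150:280,160:480],None,fx=2.4,fy=2.4,interpolation=cv2.INTER_CUBIC))"
```

```text
now [471.7 357.6 100.9] -180.0 open 39.5 F 30.4 t 22.9
473.4 357.3 19.5 180 -> [-1.7 -0.3 81.4  0. ]
[37.3  9.7  0.8 80.7 -0.4 37.3] [-179.97    0.57 -179.96]
```

View pics/d.png

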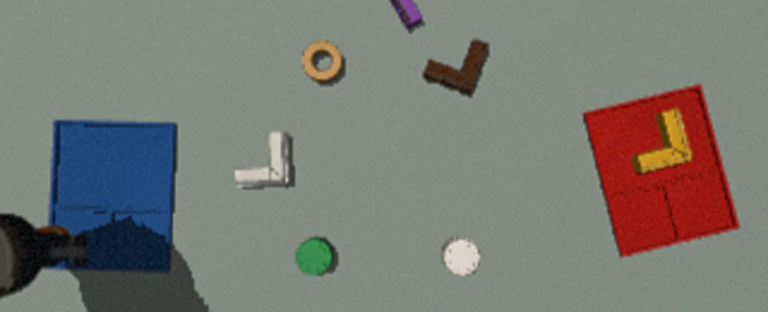

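The gilt corner lies square in the red large bay at crop (665,140). The orange jar is over blue's left small bay. I'll lower and release it.

Emit:
send_rows(
  targets="-1 0 8 0 255;-2 0 25 0 255;-2 0 45 0 255;-2 0 62 0 255;-2 0 74 0 255;-2 0 80 0 255;-2 0 81.5 0 255;-2 0 81.5 0 255;-2 0 81.5 0 100;-2 0 81.5 0 100;-2 0 81.5 0 100;-2 0 75 0 100;-2 0 55 0 100;-2 0 25 0 100;-2 0 0 0 0;-2 0 -5 0 0;-2 0 -5 0 0",
)

```text
time: 25.08
ee_pos: [0.4744, 0.3571, 0.1061]
tcp_rot: [180.0, 0.6, 180.0]
wrist_force: [0.4, 0.3, -0.2]
opening: 0.0853
grasp_force: 0.0
```

```bash
python3 p.py "459.3 83.1 105 180"  "459.3 83.1 14.5 180"
```

```text
now [474.4 357.1 106.1] 180.0 open 85.3 F 0.0 t 25.07
459.3 83.1 105 180 -> [  14.9 -274.     1.1   -0. ]
459.3 83.1 14.5 180 -> [  14.9 -274.    91.6   -0. ]
[37.1  9.8  1.6 81.3 -0.4 37.2] [180.     0.61 179.96]
```

Emit:
send_rows(
  targets="0 -6 0 0 0;2 -28 0 0 0;4 -65 0 0 0;6 -105 0 0 0;8 -145 0 0 0;10 -185 0 0 0;12 -225 0 0 0;14 -255 0 0 0;15 -270 0 0 0;15 -274 6 0 0;15 -274 22 0 0;15 -274 45 0 0;15 -274 67 0 0;15 -274 83 0 0;15 -274 90 0 0;15 -274 91.5 0 0;15 -274 91.5 0 0;15 -274 91.5 0 255;15 -274 91.5 0 255;15 -274 91.5 0 255",
)

```text
time: 27.58
ee_pos: [0.4604, 0.0831, 0.0151]
tcp_rot: [180.0, 0.6, 180.0]
wrist_force: [0.2, -0.9, 0.8]
opening: 0.0393
grasp_force: 30.2
```

```bash
python3 t.py 560.4 -313.6 14.6 -50 34 0 0; python3 t.py 560.4 -313.6 14.6 -50 -34 0 0;python3 p.py "503.4 -293.3 102 194.6" "503.4 -293.3 19 194.6"
```

```text
[ 503.4 -293.3]
[ 520.6 -359.1]
now [460.4  83.1  15.1] 180.0 open 39.3 F 30.2 t 27.57
503.4 -293.3 102 194.6 -> [ -43.3 -376.4  -86.9  -14.6]
503.4 -293.3 19 194.6 -> [ -43.3 -376.4   -3.9  -14.6]
[ 10.3  -5.4 -24.3  70.5  -0.1  10.3] [179.99   0.64 179.95]
```

Emit:
send_rows(
  targets="0 0 -5 0 255;0 0 -22 0 255;0 0 -46 0 255;0 0 -68 0 255;0 -4 -84 0 255;-2 -18 -88 -1 255;-6 -50 -88 -2 255;-10 -88 -88 -3 255;-15 -128 -88 -5 255;-19 -168 -88 -6 255;-24 -208 -88 -8 255;-28 -248 -88 -10 255;-33 -288 -88 -11 255;-38 -328 -88 -13 255;-41 -358 -88 -14 255;-43 -373 -88 -14.6 255;-43 -376.5 -84 -14.6 255;-43 -376.5 -70 -14.6 255;-43 -376.5 -60 -14.6 255;-43 -376.5 -60 -14.6 255",
)

```text
time: 30.08
ee_pos: [0.5016, -0.2923, 0.0737]
tcp_rot: [-179.9, 0.5, -165.4]
wrist_force: [0.0, -1.2, -1.7]
opening: 0.0394
grasp_force: 30.4
```

```bash
python3 p.py "503.4 -293.3 19.3 194.6"
```

```text
now [ 501.6 -292.3   73.7] -165.4 open 39.4 F 30.4 t 30.07
503.4 -293.3 19.3 194.6 -> [-1.5 -1.4 54.4  0. ]
[-30.4   8.6  -3.4  77.6   0.3 -45. ] [-179.95    0.5  -165.39]
```

Emit:
send_rows(
  targets="0 0 6 0 255;-1 -1 20 0 255;-1 -1 36 0 255;-1 -1 47 0 255;-1 -1 53 0 255;-1 -1 55 0 255;-1 -1 55 0 255;-1 -1 55 0 100;-1 -1 55 0 100;-1 -1 55 0 100;-1 -1 48 0 100;-1 -1 28 0 100;-1 -1 0 0 100;-1 -1 -28 0 100;-1 -1 -36 0 100;-1 -1 -36 0 100",
  newtons=40,
)

```text
time: 32.08
ee_pos: [0.5033, -0.2943, 0.1112]
tcp_rot: [-179.8, 0.6, -165.4]
wrist_force: [1.0, 1.0, -0.2]
opening: 0.0517
grasp_force: 0.0
```

```bash
python3 p.py "680.3 -95.2 105 160.1"  "680.3 -95.2 5 160.1"
```

```text
now [ 503.3 -294.3  111.2] -165.4 open 51.7 F 0.0 t 32.08
680.3 -95.2 105 160.1 -> [-221.4  148.2    6.2   34.5]
680.3 -95.2 5 160.1 -> [-221.4  148.2  106.2   34.5]
[-30.5   8.2   0.3  81.6   0.3 -45. ] [-179.82    0.61 -165.44]
```

```bash
python3 - <<'E'
from h import *
im=camera("top");Y=np.arange(-.8,.4,.2)
for t in(10,20):
  print(np.round(fit(im,(351,179),20,lambda H,b:(b[...,2]-b[...,0]>t)&(H[...,2]<120),L,.032,Y),1))
print(np.round(fit(im,(294,176),16,lambda H,b:(abs(H[...,0]-15)<12)&(H[...,1]>80)&(H[...,2]>90),circ(.023),.036,[0]),1))
cv2.imwrite("pics/e.png",cv2.resize(im[150:200,280:380],None,fx=6,fy=6,interpolation=cv2.INTER_CUBIC))
E
```

```text
[683.8 -73.8 -20.6  32.8 278. ]
[683.9 -73.9 -22.4  58.5 245. ]
[680.8  80.9   5.4  86.3 160. ]
```

View pics/e.png

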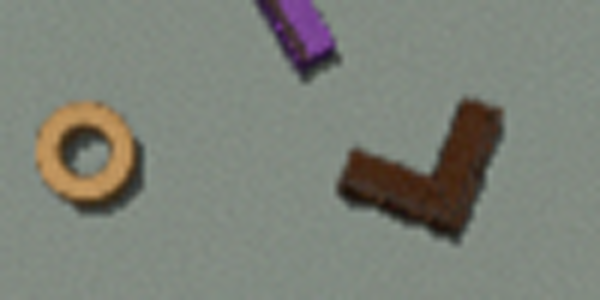

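The crop shows the walnut L at crop (430,175), with its outer corner lower right, and the tape at (88,152). Next is the walnut corner.

Emit:
send_rows(
  targets="-6 4 0 1 105;-25 17 0 4 105;-56 37 0 9 105;-90 60 0 14 105;-124 82 0 19 105;-158 105 0 25 105;-190 126 0 30 105;-213 141 0 33 105;-223 148 0 35 105;-223.5 148 6 35 105;-223.5 148 22 35 105;-223.5 148 45 35 105;-223.5 148 68 35 105;-223.5 148 88 35 105;-223.5 148 100 35 105;-223.5 148 105 35 105;-223.5 148 106 35 105;-223.5 148 106 35 105",
  newtons=40,
)

```text
time: 34.38
ee_pos: [0.6838, -0.0948, 0.0078]
tcp_rot: [179.8, 0.6, 159.6]
wrist_force: [-1.1, -0.1, 0.6]
opening: 0.0501
grasp_force: 0.0
```

```bash
python3 p.py "682.1 -94.6 5 159.5"
```

```text
now [683.8 -94.8   7.8] 159.6 open 50.1 F 0.0 t 34.38
682.1 -94.6 5 159.5 -> [ 1.6 -0.4  2.8  0.1]
[-7.9 24.7  9.2 73.8  0.1 12.5] [179.77   0.63 159.56]
```

Emit:
send_rows(
  targets="0 0 0 0 255;0 0 0 0 255;0 0 0 0 255;0 0 0 0 255;0 0 -5 0 255;0 0 -20 0 255;0 0 -42 0 255;0 0 -66 0 255;0 0 -84 0 255;0 0 -94 0 255;0 0 -95 0 255;0 0 -95 0 255",
)

```text
time: 35.88
ee_pos: [0.682, -0.0947, 0.1011]
tcp_rot: [179.8, 0.5, 159.6]
wrist_force: [-0.1, -0.3, -1.3]
opening: 0.0197
grasp_force: 39.4
```

```bash
python3 p.py "562 301 100 178.5" "562 301 9 178.5"
```

```text
now [682.  -94.7 101.1] 159.6 open 19.7 F 39.4 t 35.88
562 301 100 178.5 -> [250.6 328.8   1.1 -18.9]
562 301 9 178.5 -> [250.6 328.8  92.1 -18.9]
[-7.9 23.1 17.3 83.7  0.1 12.5] [179.8    0.5  159.56]
```

Emit:
send_rows(
  targets="4 6 0 0 255;17 23 0 -1 255;40 52 0 -3 255;64 84 0 -5 255;88 116 0 -7 255;112 147 0 -9 255;136 178 0 -10 255;160 210 0 -12 255;184 241 0 -14 255;208 273 0 -16 255;230 302 0 -17 255;244 320 0 -18 255;250 328 0 -19 255;250.5 329 8 -19 255;250.5 329 28 -19 255;250.5 329 48 -19 255;250.5 329 58 -19 255;250.5 329 60 -19 255;250.5 329 60 -19 255",
)

```text
time: 38.25
ee_pos: [0.5633, 0.3011, 0.041]
tcp_rot: [180.0, 0.6, 178.6]
wrist_force: [-0.3, 0.8, -0.5]
opening: 0.0194
grasp_force: 39.4
```

```bash
python3 p.py "562 301 10.5 178.5"
```

```text
now [563.3 301.1  41. ] 178.6 open 19.4 F 39.4 t 38.25
562 301 10.5 178.5 -> [ 1.3 -0.1 30.5  0.1]
[28.2 17.   2.9 75.3 -0.3 29.7] [179.97   0.62 178.55]
```

Emit:
send_rows(
  targets="1 0 6 0 255;1 0 16 0 255;1 0 24 0 255;1 0 29 0 255;1 0 30.5 0 255;1 0 30.5 0 255;1 0 30.5 0 255;1 0 30.5 0 135;1 0 30.5 0 135;1 0 30.5 0 135;1 0 25 0 135;1 0 8 0 135;1 0 -20 0 135;1 0 -50 0 0;1 0 -63 0 0;1 0 -65 0 0;1 0 -65 0 0",
  newtons=30,
)

```text
time: 40.38
ee_pos: [0.5612, 0.3009, 0.1049]
tcp_rot: [-180.0, 0.5, 178.6]
wrist_force: [0.2, -0.0, 0.3]
opening: 0.0855
grasp_force: 0.0
```

```bash
python3 p.py "680.2 80.5 105 180" "680.2 80.5 12 180"
```

```text
now [561.2 300.9 104.9] 178.6 open 85.5 F 0.0 t 40.38
680.2 80.5 105 180 -> [-1.245e+02 -2.174e+02 -1.000e-01 -1.400e+00]
680.2 80.5 12 180 -> [-124.5 -217.4   92.9   -1.4]
[28.3 15.8  8.4 82.2 -0.3 29.8] [-179.99    0.55  178.56]
```

Emit:
send_rows(
  targets="-3 -6 0 0 0;-14 -25 0 0 0;-32 -56 0 0 0;-52 -90 0 -1 0;-71 -124 0 -1 0;-90 -158 0 -1 0;-108 -188 0 -1 0;-120 -209 0 -1 0;-124.5 -217 0 -1 0;-124.5 -217.5 6 -1 0;-124.5 -217.5 22 -1 0;-124.5 -217.5 45 -1 0;-124.5 -217.5 67 -1 0;-124.5 -217.5 83 -1 0;-124.5 -217.5 91 -1 0;-124.5 -217.5 93 -1 0;-124.5 -217.5 93 -1 0;-124.5 -217.5 93 -1 255;-124.5 -217.5 93 -1 255;-124.5 -217.5 93 -1 255",
)

```text
time: 42.88
ee_pos: [0.6818, 0.0806, 0.0148]
tcp_rot: [180.0, 0.7, 179.6]
wrist_force: [-1.4, 0.7, 3.7]
opening: 0.0453
grasp_force: 31.0
```

```bash
python3 p.py "471.6 289.3 100 180" "471.6 289.3 17 180"
```

```text
now [681.8  80.6  14.8] 179.6 open 45.3 F 31.0 t 42.88
471.6 289.3 100 180 -> [211.8 207.1 -85.2  -0.4]
471.6 289.3 17 180 -> [211.8 207.1  -2.2  -0.4]
[ 6.8 24.   9.  74.3 -0.1  7.2] [179.98   0.66 179.56]
```

Emit:
send_rows(
  targets="0 0 -5 0 255;0 0 -22 0 255;0 0 -46 0 255;0 0 -68 0 255;3 3 -82 0 255;12 12 -86 0 255;32 32 -86 0 255;56 55 -86 0 255;81 80 -86 0 255;106 104 -86 0 255;131 128 -86 0 255;156 153 -86 0 255;180 176 -86 0 255;199 195 -86 0 255;209 205 -86 0 255;212 207 -86 0 255;212 207 -80 0 255;212 207 -60 0 255;212 207 -50 0 255;212 207 -50 0 255",
)

```text
time: 45.38
ee_pos: [0.4703, 0.2884, 0.0608]
tcp_rot: [-179.9, 0.5, 179.5]
wrist_force: [0.4, 0.3, -0.2]
opening: 0.0453
grasp_force: 30.8
```

```bash
python3 p.py "471.6 289.3 18 180"; python3 -c "
from h import *
im=camera('scene');cv2.imwrite('pics/f.png',cv2.resize(im[100:220,270:410],None,fx=5,fy=5,interpolation=cv2.INTER_CUBIC))"
```

```text
now [470.3 288.4  60.8] 179.5 open 45.3 F 30.8 t 45.38
471.6 289.3 18 180 -> [-1.3  0.9 42.8 -0.5]
[31.7  4.9 -8.8 75.8 -0.3 32.2] [-179.95    0.52  179.52]
```

View pics/f.png

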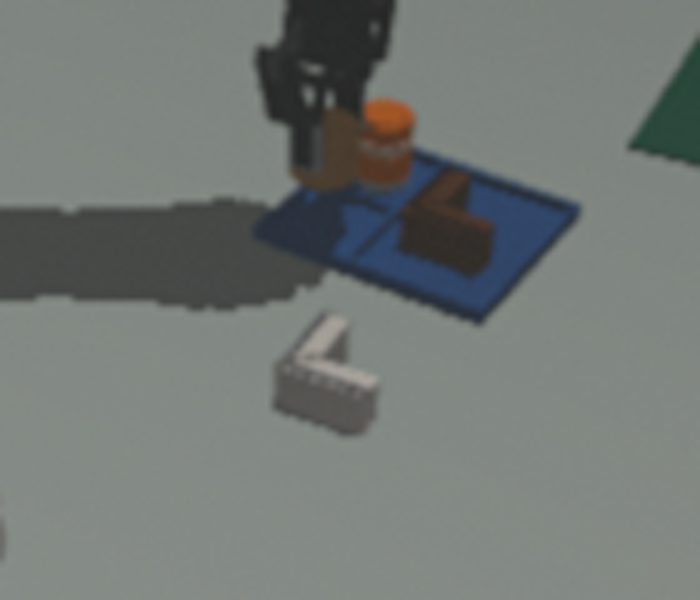

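The walnut corner is flat in the large bay at crop (445,225), the orange jar stands at (385,145), and the tape hangs over the last small bay. I'll lower the tape slowly and release it.

Emit:
send_rows(
  targets="-1 0 5 0 255;-1 0 16 0 255;-1 0 28 0 255;-1 0 37 0 255;-1 0 41 0 255;-1 0 43 0 255;-1 0 43 0 255;-1 0 43 0 255",
)

```text
time: 46.42
ee_pos: [0.4721, 0.2893, 0.0191]
tcp_rot: [180.0, 0.6, 179.6]
wrist_force: [0.1, -0.3, -1.2]
opening: 0.0455
grasp_force: 30.8
```

Emit:
send_rows(
  targets="0 0 0 0 102;0 0 0 0 102;0 0 0 0 102;0 0 -4 0 102;0 0 -16 0 102;0 0 -40 0 102;0 0 -75 0 102;25 0 -105 0 102;60 0 -115 0 102;100 -30 -115 0 102;120 -70 -115 0 102;130 -120 -115 0 102;130 -170 -115 0 102;130 -205 -115 0 102;130 -220 -115 0 102;130 -220 -115 0 102",
)

```text
time: 48.42
ee_pos: [0.3392, 0.0695, 0.1333]
tcp_rot: [180.0, 0.7, 179.4]
wrist_force: [0.3, 0.4, 0.1]
opening: 0.0512
grasp_force: 0.0
```

```bash
python3 p.py; python3 - <<'E'
from h import *
im=camera("top");cv2.imwrite("pics/g.png",cv2.resize(im[150:290,160:480],None,fx=2.5,fy=2.5,interpolation=cv2.INTER_CUBIC))
s=camera("scene");a=cv2.resize(s[110:180,280:400],(600,350),interpolation=cv2.INTER_CUBIC);b=cv2.resize(s[230:330,170:290],(300,250),interpolation=cv2.INTER_CUBIC)
cv2.imwrite("pics/i.png",np.vstack([a,np.hstack([b,np.zeros_like(b)])]))
R=lambda a:np.array([[np.cos(a),np.sin(a)],[-np.sin(a),np.cos(a)]])
T=dict(blue=(522.5,322,-1.5),red=(560.4,-313.6,14.6))
Y=np.arange(-.4,.5,.2)
for n,t,l,sh,h,z0,y in(("gilt","red",(.04,0),L,.036,.004,Y),("green","red",(-.05,.034),circ(.02),.056,.049,[0]),("walnut","blue",(.04,0),L,.036,.004,Y),("orange","blue",(-.05,.034),circ(.02),.056,.049,[0]),("tape","blue",(-.05,-.034),circ(.023),.04,.004,[0])):
    x,yy,a=T[t];a=np.radians(a);w=np.array([x,yy])/1e3+np.array(l)@R(a)
    uv=proj([*w,h])[0].round().astype(int)
    m=mk[n] if n!="walnut" else lambda H,b:(b[...,2]-b[...,0]>5)&(H[...,2]<140)
    f=fit(im,tuple(uv),17,m,sh,h,y,z0)
    d=R(a)@(np.array(f[:2])-[x,yy]);print(n,"tray-local",d.round(1),"yaw",round(f[2],1),"res",round(f[3]),f[4])
E
```

```text
now [339.2  69.5 133.3] 179.4 open 51.2 F 0.0 t 48.42
[ 11.7 -25.1 -26.7  87.8  -0.1  12.2] [179.97   0.69 179.43]
gilt tray-local [33.2 -0.4] yaw 14.4 res 41 314.0
green tray-local [-50.9  34.3] yaw 0.9 res 35 199.0
walnut tray-local [32.4  1. ] yaw -1.5 res 47 298.0
orange tray-local [-48.   32.3] yaw 3.1 res 44 220.0
tape tray-local [-51.9 -33.6] yaw 12.3 res 90 247.0
```

View pics/g.png

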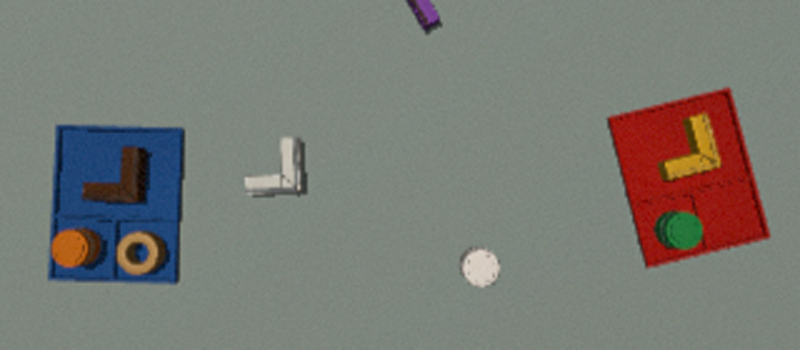

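View pics/i.png

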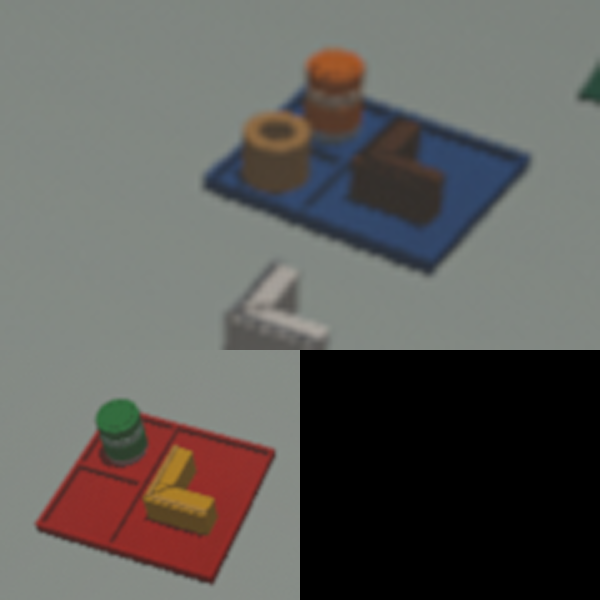

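The pictures show all five items upright or flat and well inside their bays. The white corner, the white jar and the purple look-alike have not moved. I'll hand the job in.

```bash
python3 -c "
from workcell import ticket
print(ticket.job_done())"
```

```text
the job is handed in; nothing more can be done
None
```

I placed both kits in their trays and handed the job in at about 48 s; the final pictures show all five items in their bays and the white corner, white jar and purple corner where they started, but no verdict came back.

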